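# Open the button-cell safety jar

## Robot

A 6-joint arm with a two-finger parallel gripper is mounted at the origin on the work surface. World frame = base frame: x ahead of the robot, y to its left, z up, the work surface at z = 0. Lengths are in m, angles in rad, forces in N, time in s.
With the tool pointing down it reaches from about 0.275 to 0.75 m from the base axis. Payload 10.2 kg.
Tool frame: the origin (TCP) lies at the very end of the fingers, on their centre line; the grasp point (between the pads) lies 19 mm behind it (grip_depth is the distance from the TCP to the grasp point, in m); z points along the fingers, y is the line along which they close (so a half turn about z gives the same grasp; the last joint's range is limited). The gripper opens to 88 mm and grips with 3 to 60 N. Pads are 18 mm wide; open, the fingers measure 123 mm over their backs; the gripper's body (75 mm by 187 mm) begins 45 mm behind the grasp point.
Start: joints at [-1.528, 0.313, 1.498, -0, 1.331, -0.223], TCP at [0.138, -0.507, 0.207] pointing down, gripper open.
Joint ranges: [-2.94, 2.94], [-0.97, 2.17], [0.19, 2.56], [-1.23, 4.37], [0.02, 3.11], [-2.88, 2.88]. Speed limits (rad/s): [2.39, 2.39, 3.01, 3.14, 3.14, 3.14].

## Interface

Orientations are given as a unit quaternion [x, y, z, w].
In Python, from station import * gives the robot as it stands. The module is installed in compiled form; this text tells all that it offers.
- The arm moves only by the tool move_arm, never from a script. Its arguments are lists of equal length, an entry for each row: "translation": the shift along the tool's x, y, z normalised to -1 to 1, where 1 is 0.4 m, a list of three; "rot": the turn, a rotation vector about the tool's x, y, z normalised to -1 to 1, where 1 is 1.5 rad, a list of three. In form: {"translation": [[dx, dy, dz], ...], "rot": [[rx, ry, rz], ...]}. A call has 1 to 8 rows; each row shifts and turns the commanded pose from where the row before left it, along the tool's axes as they then stand; what a row does not reach is not made up. A row lasts 1/10 s, in which the tool goes at most 50 mm and 8.59 degrees, less where a joint would pass 70% of its speed; a pose out of reach is approached as far as the arm can. A call with a number of a shift or a turn outside -1 to 1 is refused whole. A call with a gripper value outside its range is refused whole. "fingers" is the finger opening in mm, from 0 to 88.1, set as the call begins (left out, the last holds). The fingers move at their own pace and stop on an object; "squeeze" is the grip in N (left out, the last holds). Time passes only in rows, so rows that do not move let the fingers close. It gives the time, the measured TCP pose, the force, the opening and the grip force at its end, in the units of the state.
- sense(): the state, without advancing time (a new reading comes with each control period).
- capture(name): name is "scene" or "side" or "wrist"; returns a dict with "color" (420x560x3 uint8, blue, green, red), "range_z" (420x560 float32, m along the optical axis (not along the pixel's ray), 0 where there is no reading), "K" (3x3 intrinsics, pixels), "k1" (the pictures are not rectified: a ray, as slopes to the right and down, at radius r is drawn at 1 + k1 r^2 times it, then the intrinsics apply), "extrinsics" (4x4, takes a point from camera to world coordinates); the wrist camera has in their place "hand_eye" (4x4, takes a point from camera to tool coordinates, whose origin is the TCP and whose axes are the flange's). Camera axes: x right, y down, z forward; pixel columns grow to the right and rows downward; lengths in m; the calibration is good to about 2 mm. A picture is of the moment at which its call begins: read the wrist's pose just before it.
- hand_in(): hands the job in; it is judged then, once.
Trained networks look in a picture, given as the dict that the camera call returned (one of the last four; its "shot" number tells which), for a name from the list of things; names that differ only in an ending like _2 or _b are one class to them, and where a whole thing is asked for, a point or a joint stands for the part that bears it (a point fixed in the world has none). Each returns a list of dicts, best first, with "confidence" (0 to 1); they miss things now and then, are a little off and sometimes report something else, mostly with a low value. They report only what shows in the picture. A call takes as long as a camera call. They do not tell look-alikes from the thing itself.
- outline_of(picture, thing): "region" (420x560 bool, what is visible of it) and "uv" ([column, row] in pixels, amid what is visible of it).
The state is a dict: "time_s": time; "q": joint angles; "qvel": joint speeds; "joint_efforts": joint torques, N m; "position": TCP position; "tool_rot": TCP orientation; "contact_force": force on the tool from outside, world axes, zero at the start; "wrist_torque": the same for the moment, N m; "grip_width": finger opening in m; "grasp_force": force on a finger pad.
Only numpy, scipy, OpenCV 4.12 (cv2) and the standard library are available. Lean on these libraries where they do the work, as an engineer would, in place of code of your own. Each camera call takes 0.05 s, during which the arm holds its last target. There are 200 camera calls.

## Task

Open the child-resistant jar of button cells: press its winged cap down, turn it anticlockwise while it is pressed, and take it off without forcing it. Then set the cap down gently in the shallow tray, standing flat on its skirt with the wing up, let go, and leave the meter, the mouse and the battery where they are.

Things in the scene. Friction and masses are not known exactly. Their poses are not given: they have to be found in the camera images.
- cap_center (a point): Centre of the loose white cap, on its axis, 27 mm above its lower edge. Cap 68 mm across, 54 mm high, about 70 g: round ribbed skirt, flat top 26 mm above the lower edge, and upright on it a straight wing 60 mm long, 16 mm thick, 28 mm high. x runs along the wing, y across its thickness, z up. A spring inside pushes it up: 6 N at rest, 11 N when 5 mm down, 14 N at the hard stop 8 mm down.
- cap_wing (a point): Middle of the wing, 13 mm above cap_center. Two lugs inside lock the cap. Unpressed, turning either way only drags an idling collar round (slips at 0.2 N m) and never opens it. Held down over 5 mm (12 to 20 N on the cap) it turns freely anticlockwise from above (+ about z): a catch notch 60 degrees on, where it springs up if let go (good for a regrasp), and at 120 degrees (+-7) an end wall.
- jar_mouth (a point): Centre of the neck's rim, 114 mm above the table. At the end wall the cap, let up, springs up 2 to 3 mm and lifts straight off with almost no pull; anywhere else a pull of 5 N or more does not lift it. Ease back about 5 degrees from the wall first, or it rubs there. Let up between notches the cap stays down; press again. White neck 56 mm across; the cap must rise 30 mm to clear it.
- jar: Clear round jar of steel button cells, 86 mm across, fixed in a plywood cradle 120 x 120 x 24 mm screwed to the table. Origin at the centre of the cradle's underside, on the jar's axis, z up. Shoulder at 86 mm. With the cap locked, its lower edge is at 100 mm, its flat top at 126 mm, the wing's top at 154 mm, and the wing lies along the jar's x axis.
- cap: The same cap; origin at the centre of its lower edge, axes as cap_center.
- tray: White shallow open tray, 170 (x) x 130 (y) x 18 mm high, 4 mm walls and floor, empty, fixed to the table. Origin at the centre of its underside, z up.
- meter: Bystander: black multimeter lying flat, 150 x 75 x 34 mm. Origin at the centre of its underside.
- mouse: Bystander: black computer mouse, about 100 x 60 x 36 mm. Origin at the centre of its underside.
- battery: Bystander: 9 V block battery standing upright, 27 x 18 x 48 mm. Origin at the centre of its underside.
Not all that is in view belongs to the job. Of the things that look like the cap, the smaller one is meant. What is shaped like the tray but turquoise is not meant.

How it is judged:
On the way, in this order (a step that is already met when the one before it is completed fails the run):
1. the cap is pressed down on the jar by at least 4 mm (z of cap_center in the frame of jar below 0.123 m and horizontal distance between cap_center and jar below 0.006 m), for 0.1 s.
2. the cap is lifted clear above the neck (z of cap_center in the frame of jar above 0.155 m), for 0.1 s.
At the end, for the whole second after the job is handed in: The cap stands upright, wing up (tilt under 0.1 rad), at rest on the tray's floor inside the walls, its centre 27 to 35 mm above the tray's underside and within 55 mm (x) and 35 mm (y) of the tray's centre, and is let go (x of cap_center in the frame of tray between -0.055 and 0.055 m and y of cap_center in the frame of tray between -0.035 and 0.035 m and z of cap_center in the frame of tray between 0.027 and 0.035 m and angle between cap_center's own z axis and vertical below 0.1 rad and linear speed of cap below 0.02 m/s); the robot touches nothing.
It fails at once if the cap is forced: more than 80 N between cap and jar (contact force between cap and jar above 80 N).
It fails at once if the cap is dropped: faster than 0.6 m/s while no finger touches it (linear speed of cap above 0.6 m/s and contact force between the fingers and cap below 0.05 N).
It fails at once if the meter is moved by more than 30 mm (distance of meter from where it was at the start of the episode above 0.03 m).
It fails at once if the mouse is moved by more than 30 mm (distance of mouse from where it was at the start of the episode above 0.03 m).
It fails at once if the battery is moved by more than 30 mm or knocked over (distance of battery from where it was at the start of the episode above 0.03 m or angle between battery's own z axis and vertical above 0.5 rad).
It also fails if it takes over 64 s, if anything falls off the work surface, if the arm or the gripper's body presses on something with over 40 N, if the wrist force passes 120 N, or if a joint passes its speed limit or range.

## Working session

There is one attempt and no reset: what is moved stays moved. The work goes in short steps, Python scripts to look and compute and a tool call to move; the robot and the scene stay as the last step left them, time stands still between calls to the robot, and variables do not carry over. Pictures are saved under pics/ and viewed, at most 10 in all, crops included, and the job is handed in when it is done.

Besides the shell and the picture viewer there is one more tool, called after "Request:" as a command line: name --argument value ..., lists and objects as JSON in quotes. move_arm: Moves the arm, as the interface text tells. Scaled input: -1 to 1 covers 0.4 m each way for a shift and 1.5 rad each way for a turn. Its arguments: {"type":"object","properties":{"translation":{"type":"array","items":{"type":"array","items":{"type":"number","minimum":-1,"maximum":1}}},"rot":{"type":"array","items":{"type":"array","items":{"type":"number","minimum":-1,"maximum":1}}},"fingers":{"type":"number"},"squeeze":{"type":"number"}},"required":["translation","rot"]}

```bash
mkdir -p pics; cat > h.py <<'E'
from station import *
import numpy as np, cv2
from scipy.spatial.transform import Rotation as R
def T_of(p,s=None):
    if 'extrinsics' in p: return np.array(p['extrinsics'])
    T=np.eye(4);T[:3,:3]=R.from_quat(s['tool_rot']).as_matrix();T[:3,3]=s['position']
    return T@np.array(p['hand_eye'])
def world(p,T,mask):
    v,u=np.nonzero(mask&(p['range_z']>0));z=p['range_z'][v,u]
    K=np.array(p['K']);k=p['k1'];d=np.stack([(u-K[0,2])/K[0,0],(v-K[1,2])/K[1,1]],1)
    x=d.copy()
    for _ in range(8): x=d/(1+k*(x**2).sum(1,keepdims=True))
    P=np.c_[x*z[:,None],z]
    return P@T[:3,:3].T+T[:3,3]
def look(name):
    s=sense();p=capture(name);return p,T_of(p,s),s
E
python3 - <<'E'
from h import *
ims=[]
for n in ['scene','side']:
    p,T,s=look(n);cv2.imwrite(f'pics/{n}0.png',p['color'])
    print(n,T[:3,3].round(3))
    for t in ['cap','tray','jar','meter','mouse','battery']:
        for o in outline_of(p,t):
            P=world(p,T,o['region'])
            if len(P)==0: continue
            print(t,round(o['confidence'],2),np.round(o['uv']),o['region'].sum(),'med',np.median(P,0).round(3),'lo',np.percentile(P,3,axis=0).round(3),'hi',np.percentile(P,97,axis=0).round(3))
s=sense();print(s['time_s'],s['contact_force'],s['tool_rot'])
E
```

```text
scene [ 1.397 -0.167  0.92 ]
cap 0.93 [353. 170.] 453 med [0.504 0.147 0.124] lo [0.465 0.123 0.104] hi [0.521 0.179 0.153]
cap 0.72 [404. 190.] 724 med [0.495 0.315 0.031] lo [0.445 0.283 0.005] hi [0.521 0.361 0.07 ]
tray 0.96 [241. 207.] 2243 med [ 0.494 -0.16   0.004] lo [ 0.404 -0.235 -0.   ] hi [ 0.584 -0.087  0.018]
tray 0.56 [152. 221.] 2258 med [ 0.506 -0.411  0.004] lo [ 0.418 -0.475 -0.   ] hi [ 0.591 -0.344  0.018]
jar 0.69 [346. 196.] 1393 med [0.521 0.138 0.026] lo [0.445 0.089 0.002] hi [0.557 0.209 0.087]
meter 0.64 [369. 256.] 1608 med [0.741 0.143 0.033] lo [0.659 0.108 0.009] hi [0.799 0.184 0.039]
mouse 0.62 [259. 272.] 874 med [ 0.734 -0.138  0.027] lo [ 0.675 -0.168  0.01 ] hi [ 0.773 -0.106  0.033]
battery 0.51 [299. 221.] 154 med [ 0.587 -0.004  0.034] lo [ 0.565 -0.013  0.002] hi [0.592 0.008 0.049]
side [0.548 0.637 0.755]
cap 0.66 [342. 286.] 1066 med [0.489 0.169 0.127] lo [0.459 0.144 0.103] hi [0.518 0.19  0.155]
cap 0.63 [340. 394.] 2213 med [0.48  0.34  0.035] lo [0.441 0.291 0.014] hi [0.518 0.369 0.072]
tray 0.89 [335. 161.] 1569 med [ 0.501 -0.409  0.005] lo [ 0.421 -0.478  0.001] hi [ 0.584 -0.334  0.019]
jar 0.7 [336. 320.] 2627 med [0.489 0.191 0.026] lo [0.425 0.129 0.007] hi [0.551 0.227 0.088]
meter 0.69 [229. 298.] 2406 med [0.719 0.163 0.034] lo [0.65  0.118 0.011] hi [0.792 0.193 0.04 ]
meter 0.42 [342. 287.] 1055 med [0.489 0.17  0.127] lo [0.459 0.147 0.104] hi [0.517 0.19  0.155]
mouse 0.85 [253. 214.] 718 med [ 0.716 -0.121  0.027] lo [ 0.669 -0.155  0.01 ] hi [ 0.764 -0.101  0.034]
battery 0.51 [301. 254.] 204 med [0.576 0.005 0.033] lo [ 0.563 -0.01   0.003] hi [0.589 0.009 0.049]
0.7 [-1.25946691  0.13562004  0.0524579 ] [ 9.91180525e-01  1.32518556e-01  4.18085599e-06 -9.92434116e-06]
```

```bash
python3 - <<'E'
import cv2,numpy as np
a=cv2.imread('pics/scene0.png')[120:330,110:460];b=cv2.imread('pics/side0.png')[100:420,180:420]
a=cv2.resize(a,(480,288),interpolation=3);b=cv2.resize(b,(216,288),interpolation=3)
cv2.imwrite('pics/both.png',np.hstack([a,b]))
E
```

```text
(no output)
```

View pics/both.png

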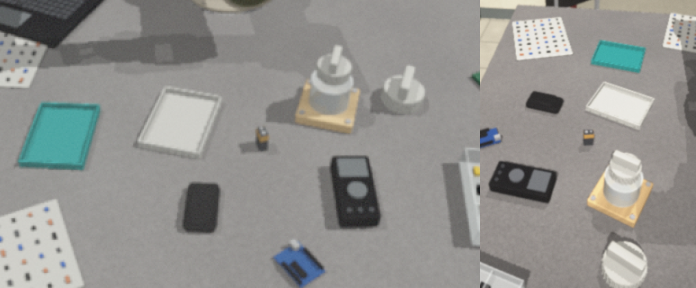

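The jar cap with the smaller diameter is at scene px (353,170). Its look-alike is the larger loose cap at px (404,190), on the table. The white tray is at px (241,207), and the turquoise one at (152,221) is a decoy. Next I'll fit the wing direction and the tray yaw.

```bash
python3 - <<'E'
from h import *
A=[];B=[]
for n in ['scene','side']:
    p,T,s=look(n)
    o=[o for o in outline_of(p,'cap')]
    for c in o:
        P=world(p,T,c['region'])
        if np.median(P[:,2])<.09: 
            print('other z99',np.percentile(P[:,2],98), 'size',np.ptp(P[:,:2],axis=0)); continue
        W=P[P[:,2]>.147];print(n,len(W),W.mean(0),cv2.minAreaRect(W[:,:2].astype(np.float32)*1000)); A.append(W)
    for c in outline_of(p,'tray'):
        P=world(p,T,c['region'])
        if np.median(P[:,1])>-.3: B.append(P)
    cv2.imwrite(f'pics/{n}1.png',p['color'])
W=np.vstack(A);print('wing',cv2.minAreaRect(W[:,:2].astype(np.float32)*1000))
B=np.vstack(B);print('tray',cv2.minAreaRect(B[:,:2].astype(np.float32)*1000))
E
```

```text
other z99 0.07067355505064031 size [0.11961704 0.10015815]
scene 87 [0.4919278  0.1518758  0.15185819] ((489.0221862792969, 152.9687957763672), (15.570114135742188, 62.22431182861328), 66.9305191040039)
side 256 [0.48651518 0.15900357 0.15312208] ((486.6356201171875, 157.20034790039062), (17.633481979370117, 57.37015151977539), 65.1583251953125)
other z99 0.07277123184986627 size [0.09749308 0.09871758]
wing ((488.93115234375, 154.81678771972656), (19.939931869506836, 63.55011749267578), 65.53850555419922)
tray ((514.0217895507812, -32.00830078125), (427.765625, 204.8402557373047), 77.1810531616211)
```

Request:
move_arm --translation '[[0,0,-0.12],[0,0,-0.12],[0,-0.12,0],[0,-0.12,0],[0,-0.12,0],[0,-0.12,0],[0,-0.12,0],[0,-0.12,0]]' --rot '[[0,0,0],[0,0,0],[0,0,0],[0,0,0],[0,0,0],[0,0,0],[0,0,0],[0,0,0]]' --fingers 60

```text
time_s: 1.8
position: [0.0623, -0.2268, 0.303]
tool_rot: [0.991, 0.133, -0.0, 0.0]
contact_force: [-0.6, 0.5, 1.6]
grip_width: 0.0599
grasp_force: 0.0
```

Request:
move_arm --translation '[[0.12,0.033,0],[0.12,0.033,0],[0.12,0.033,0],[0.12,0.033,0],[0.08,-0.077,0],[0.08,-0.077,0],[0.08,-0.077,0],[0.08,-0.077,0]]' --rot '[[0,0,0],[0,0,0],[0,0,0],[0,0,0],[0,0,0],[0,0,0],[0,0,0],[0,0,0]]'

```text
time_s: 2.6
position: [0.3219, -0.0773, 0.3038]
tool_rot: [0.991, 0.132, 0.0, 0.0]
contact_force: [0.8, -0.5, 0.4]
grip_width: 0.0599
grasp_force: 0.0
```

Request:
move_arm --translation '[[0.08,-0.077,0],[0.08,-0.077,0],[0.08,-0.077,0],[0.08,-0.077,0],[0,0,0],[0,0,0],[0,0,0],[0,0,0]]' --rot '[[0,0,0],[0,0,0],[0,0,0],[0,0,0],[0,0,0.1],[0,0,0.1],[0,0,0.1],[0,0,0.1]]'

```text
time_s: 3.4
position: [0.4125, 0.0736, 0.3036]
tool_rot: [0.986, -0.169, 0.0, -0.0]
contact_force: [0.3, -0.5, 0.2]
grip_width: 0.0602
grasp_force: 0.0
```

```bash
cat > wl.py <<'E'
from h import *
import sys
p,T,s=look('wrist')
c=np.array([.4885,.155])
P=world(p,T,np.ones((420,560),bool));d=np.hypot(*(P[:,:2]-c).T)
for lo,hi in [(.145,.17),(.12,.13)]:
    W=P[(d<.05)&(P[:,2]>lo)&(P[:,2]<hi)]
    if len(W): print(len(W),W.mean(0).round(4),np.median(W[:,2]).round(4),cv2.minAreaRect(W[:,:2].astype(np.float32)*1000))
for o in outline_of(p,'cap'): print(o['confidence'],o['uv'])
print(s['time_s'],s['position'],s['q'],s['contact_force'],'yawx',np.degrees(R.from_quat(s['tool_rot']).as_euler('ZYX')))
cv2.imwrite(sys.argv[1],p['color'])
E
python3 wl.py pics/w1.png
```

```text
938 [0.4896 0.1561 0.1529] 0.1535 ((488.6868896484375, 157.627197265625), (17.026168823242188, 59.679527282714844), 68.13782501220703)
1804 [0.4893 0.1539 0.1257] 0.1258 ((489.66241455078125, 156.86656188964844), (69.13156127929688, 67.58516693115234), 52.14274597167969)
0.77 [104.4, 182.3]
0.59 [187.9, 144.8]
0.17 [412.2, 60.4]
3.4 [0.41250375 0.07355485 0.30362328] [-1.04807039e-01  1.64702900e-02  1.60008798e+00  1.94330199e-05
  1.52497342e+00  1.80596578e+00] [ 0.25921081 -0.46582468  0.221562  ] yawx [-1.94792694e+01 -3.13794491e-03 -1.79998104e+02]
```

View pics/w1.png

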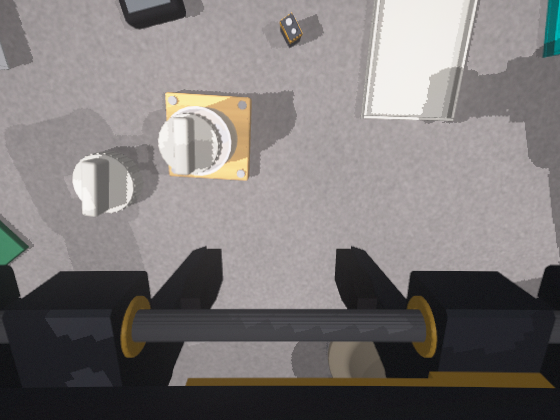

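The cap on the jar is at px (195,140), with the wing upright, and the look-alike is at (103,183). Heights of 0.153 and 0.126 match the text. I'm moving above the cap.

Request:
move_arm --translation '[[0.037,-0.0865,0],[0.037,-0.0865,0],[0.037,-0.0865,0.05],[0,0,0.05],[0,0,0]]' --rot '[[0,0,0.03],[0,0,0],[0,0,0],[0,0,0],[0,0,0]]'

```text
time_s: 4.0
position: [0.4901, 0.1549, 0.2609]
tool_rot: [0.983, -0.186, -0.003, 0.001]
contact_force: [-0.7, -0.2, 0.3]
grip_width: 0.0597
grasp_force: 0.0
```

```bash
python3 wl.py pics/w2.png; python3 - <<'E'
from h import *
A=[]
for n in ['scene']:
    p,T,s=look(n)
    for c in outline_of(p,'tray'):
        P=world(p,T,c['region'])
        if np.median(P[:,1])>-.3 and np.median(P[:,2])<.02: A.append(P);print(cv2.minAreaRect(P[:,:2].astype(np.float32)*1000),np.median(P[:,2]))
E
```

```text
971 [0.49   0.1577 0.1536] 0.1537 ((488.6938171386719, 158.19117736816406), (15.962252616882324, 59.16447830200195), 67.03489685058594)
2263 [0.4905 0.1575 0.1259] 0.126 ((489.4371032714844, 157.7271270751953), (69.43843078613281, 66.56098175048828), 66.8800048828125)
0.75 [279.0, 192.9]
0.58 [170.0, 221.7]
4.0 [0.49012419 0.15489649 0.2609397 ] [ 7.78967161e-02  2.58188574e-01  1.43014095e+00 -4.93042691e-05
  1.45883585e+00  2.02319578e+00] [-0.67500678 -0.20616134  0.25097657] yawx [-21.45745723   0.28594629 179.85790443]
((493.5596008300781, -160.05517578125), (132.5167236328125, 176.13186645507812), 68.70989990234375) 0.004322103961627299
```

View pics/w2.png

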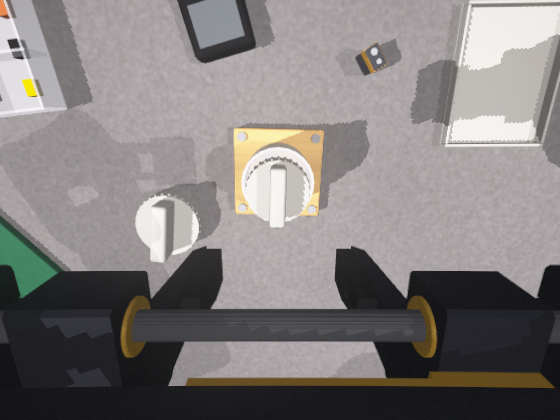

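The cap is at px (278,185). The wing lies straight along the tool's x axis between the fingers, and the battery is clear at (372,58). I'm descending over the wing.

Request:
move_arm --translation '[[-0.005,-0.007,0.08],[0,0,0.1],[0,0,0.09],[0,0,0.04],[0,0,0.01],[0,0,0]]' --rot '[[0,0,0.01],[0,0,0],[0,0,0],[0,0,0],[0,0,0],[0,0,0]]'

```text
time_s: 4.8
position: [0.4906, 0.1577, 0.1367]
tool_rot: [0.981, -0.196, 0.001, -0.0]
contact_force: [-0.2, -0.3, 1.7]
grip_width: 0.0604
grasp_force: 0.0
```

Request:
move_arm --translation '[[0,0,0],[0,0,0],[0,0,0],[0,0,0],[0,0,0],[0,0,0]]' --rot '[[0,0,0],[0,0,0],[0,0,0],[0,0,0],[0,0,0],[0,0,0]]' --fingers 0 --squeeze 30

```text
time_s: 5.4
position: [0.4902, 0.1579, 0.1357]
tool_rot: [0.981, -0.196, 0.0, -0.0]
contact_force: [0.4, 0.3, -0.5]
grip_width: 0.014
grasp_force: 0.0
```

```bash
cat > st.py <<'E'
from h import *
s=sense();print(s['time_s'],s['position'].round(4) if hasattr(s['position'],'round') else s['position'],'yaw',np.degrees(R.from_quat(s['tool_rot']).as_euler('ZYX')).round(2),'F',np.round(s['contact_force'],2),'M',np.round(s['wrist_torque'],2),'w',s['grip_width'],s['grasp_force'],'q6',s['q'][5])
E
python3 st.py
```

```text
5.4 [0.4902 0.1579 0.1357] yaw [ -22.59   -0.   -180.  ] F [ 0.44  0.28 -0.51] M [0.06 0.01 0.03] w 0.014021178928333461 0.0 q6 2.048781747269288
```

Request:
move_arm --translation '[[0,0,0],[0,0,0]]' --rot '[[0,0,0],[0,0,0]]'

```text
time_s: 5.6
position: [0.4901, 0.1579, 0.1356]
tool_rot: [0.981, -0.196, -0.0, 0.0]
contact_force: [-0.3, -0.2, -0.1]
grip_width: 0.0006
grasp_force: 0.0
```

```bash
python3 st.py; python3 wl.py pics/w3.png
```

```text
5.6 [0.4901 0.1579 0.1356] yaw [-22.59   0.   180.  ] F [-0.27 -0.2  -0.13] M [0.06 0.04 0.01] w 0.0005759447462183841 0.0 q6 2.048818582142236
1377 [0.5049 0.1516 0.1545] 0.1537 ((505.3529968261719, 154.09815979003906), (22.47267723083496, 25.735408782958984), 69.82109069824219)
4467 [0.4962 0.1546 0.1258] 0.1259 ((493.67901611328125, 155.65499877929688), (69.66812133789062, 58.32468795776367), 64.92744445800781)
0.81 [280.7, 221.3]
0.78 [132.9, 262.1]
5.6 [0.49013658 0.15789221 0.1355799 ] [ 8.38276822e-02  3.59325829e-01  1.63008828e+00 -4.43691225e-06
  1.15226302e+00  2.04881858e+00] [-0.26874384 -0.2029513  -0.13272621] yawx [-2.25855821e+01  4.19095445e-03  1.79997567e+02]
```

View pics/w3.png

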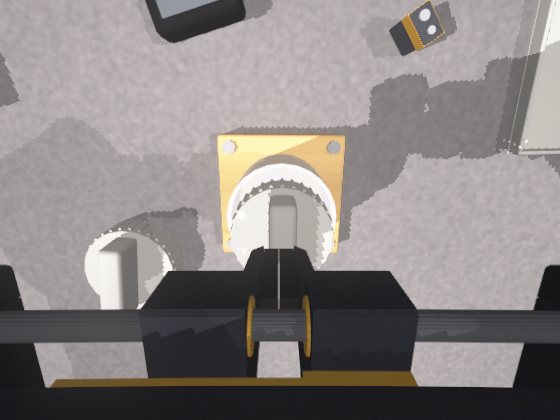

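```bash
python3 - <<'E'
from h import *
p,T,s=look('wrist')
for u,v in [(282,200),(282,235),(265,252),(265,262),(295,262),(265,272),(265,290),(310,280)]:
    m=np.zeros((420,560),bool);m[v,u]=1
    w=world(p,T,m);print(u,v,w.round(4),p['color'][v,u])
print(p['hand_eye'])
p,T,s=look('side');a=cv2.resize(p['color'][190:350,260:420],(480,480),interpolation=3)
p,T,s=look('scene');b=cv2.resize(p['color'][100:220,290:390],(400,480),interpolation=3)
cv2.imwrite('pics/s3.png',np.hstack([a,b])[:, :800])
E
```

```text
282 200 [[0.5157 0.147  0.1401]] [130 134 140]
282 235 [[0.5005 0.1535 0.1538]] [167 172 176]
265 252 [[0.5022 0.1623 0.1721]] [50 52 56]
265 262 [[0.5014 0.1622 0.1817]] [46 48 49]
295 262 [[0.4975 0.1486 0.185 ]] [44 43 44]
265 272 [[0.5015 0.1617 0.1919]] [42 42 44]
265 290 [[0.5009 0.1613 0.2058]] [33 33 35]
310 280 [[0.519  0.139  0.2415]] [42 40 41]
[[-3.51110109e-05 -9.56577702e-01 -2.91477440e-01  7.55321422e-02]
 [ 9.99999999e-01 -2.76287371e-05 -2.97861030e-05 -1.91640155e-03]
 [ 2.04395684e-05 -2.91477441e-01  9.56577703e-01 -1.77368304e-01]
 [ 0.00000000e+00  0.00000000e+00  0.00000000e+00  1.00000000e+00]]
```

View pics/s3.png

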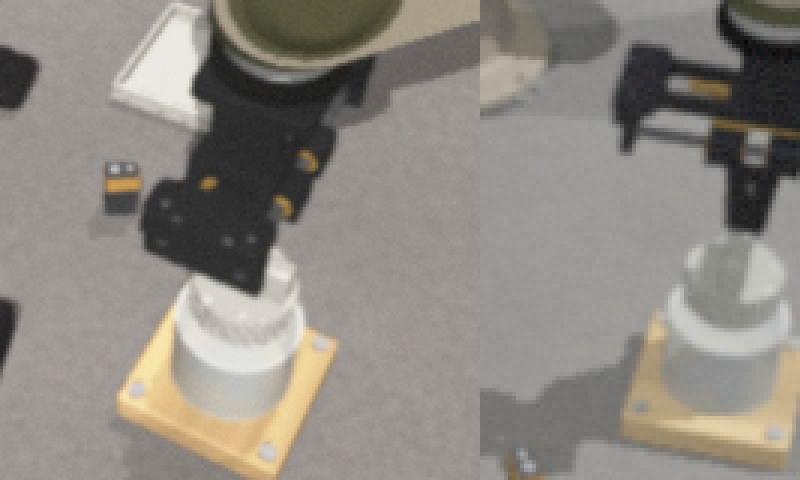

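The fingers closed above the wing, not around it: their tips stand higher than the reported TCP. I'll measure where the tips really are.

```bash
python3 - <<'E'
from h import *
for n in ['wrist','scene','side']:
    p,T,s=look(n)
    P=world(p,T,np.ones((420,560),bool))
    dark=p['color'].max(2)[p['range_z']>0]<75
    d=P-np.array(s['position']);t=R.from_quat(s['tool_rot']).inv().apply(d)
    m=dark&(abs(t[:,0])<.014)&(abs(t[:,1])<.022)&(t[:,2]>-.06)&(t[:,2]<.03)
    q=t[m];print(n,m.sum(),'max tool z',np.sort(q[:,2])[-8:].round(4), 'x',np.percentile(q[:,0],[5,50,95]).round(4),'y',np.percentile(q[:,1],[5,50,95]).round(4))
    w=(abs(t[:,0])<.035)&(abs(t[:,1])<.010)&~dark&(P[:,2]>.14)&(P[:,2]<.16)
    print(' wing tool coords',t[w].mean(0).round(4),w.sum(), 'x range',np.percentile(t[w][:,0],[2,98]).round(4) if w.any() else '', 'top',np.percentile(P[w][:,2],90))
print(s['q'])
E
```

```text
wrist 1622 max tool z [-0.0314 -0.0314 -0.031  -0.031  -0.0308 -0.0308 -0.0307 -0.0305] x [0.008  0.0092 0.0107] y [-0.0145 -0.0019  0.0107]
 wing tool coords [ 0.0172  0.0003 -0.0171] 1334 x range [0.0036 0.0281] top 0.1545540632968824
scene 71 max tool z [-0.0379 -0.0378 -0.0377 -0.0377 -0.0354 -0.035  -0.0342 -0.0339] x [0.007  0.0101 0.0128] y [-0.0088  0.0033  0.0133]
 wing tool coords [ 0.0154  0.0033 -0.0138] 59 x range [-0.0063  0.031 ] top 0.1526051351811396Traceback (most recent call last):
  File "<stdin>", line 8, in <module>
    return _quantile_unchecked(
        a, q, axis, out, overwrite_input, method, keepdims, weights)
    return _ureduce(a,
                    func=_quantile_ureduce_func,
    ...<5 lines>...
                    overwrite_input=overwrite_input,
                    method=method)
    r = func(a, **kwargs)
    result = _quantile(arr,
                       quantiles=q,
    ...<2 lines>...
                       out=out,
                       weights=wgt)
    slices_having_nans = np.isnan(arr[-1, ...])
                                  ~~~^^^^^^^^^
IndexError: index -1 is out of bounds for axis 0 with size 0
```

Both cameras agree that the tips end 31 mm short of the reported TCP. So tip z = TCP z + 0.031, and I'll work with that offset. I'm opening, descending so the tips sit about 2 mm above the cap's flat top, and closing.

Request:
move_arm --translation '[[0,0,0],[0,0,0],[0,0,0],[0,0,0],[0,0,0],[0,0,0]]' --rot '[[0,0,0],[0,0,0],[0,0,0],[0,0,0],[0,0,0],[0,0,0]]' --fingers 45

```text
time_s: 6.6
position: [0.4901, 0.1579, 0.1356]
tool_rot: [0.981, -0.196, 0.0, -0.0]
contact_force: [-0.1, 1.4, 0.2]
grip_width: 0.0448
grasp_force: 0.0
```

Request:
move_arm --translation '[[0,0,0.03],[0,0,0.03],[0,0,0.025],[0,0,0.01],[0,0,0]]' --rot '[[0,0,0],[0,0,0],[0,0,0],[0,0,0],[0,0,0]]'

```text
time_s: 7.1
position: [0.4898, 0.1578, 0.0968]
tool_rot: [0.981, -0.196, -0.001, 0.0]
contact_force: [0.2, 0.2, -0.0]
grip_width: 0.0453
grasp_force: 0.0
```

Request:
move_arm --translation '[[0,0,0],[0,0,0],[0,0,0],[0,0,0],[0,0,0],[0,0,0]]' --rot '[[0,0,0],[0,0,0],[0,0,0],[0,0,0],[0,0,0],[0,0,0]]' --fingers 5 --squeeze 30

```text
time_s: 7.7
position: [0.4901, 0.1575, 0.0979]
tool_rot: [0.981, -0.196, 0.0, 0.0]
contact_force: [-1.8, -4.1, 4.5]
grip_width: 0.0157
grasp_force: 30.0
```

```bash
python3 st.py
```

```text
7.7 [0.4901 0.1575 0.0979] yaw [-2.2590e+01 -2.0000e-02  1.7996e+02] F [-1.84 -4.1   4.45] M [-0.72  0.41 -0.04] w 0.015680519462380665 30.000677704811096 q6 2.0488399769507732
```

Request:
move_arm --translation '[[0,0.002,0],[0,0,0.006],[0,0,0.006],[0,0,0.004],[0,0,0],[0,0,0]]' --rot '[[0,0,0],[0,0,0],[0,0,0],[0,0,0],[0,0,0],[0,0,0]]' --squeeze 50

```text
time_s: 8.3
position: [0.4903, 0.1574, 0.0921]
tool_rot: [0.981, -0.196, 0.001, -0.0]
contact_force: [-4.2, -1.4, 10.3]
grip_width: 0.0157
grasp_force: 50.0
```

```bash
python3 st.py
```

```text
8.3 [0.4903 0.1574 0.0921] yaw [-2.2590e+01 -7.0000e-02 -1.7994e+02] F [-4.15 -1.37 10.27] M [-0.07  0.57 -0.05] w 0.015676145181271087 50.00267218798399 q6 2.047351579809948
```

Request:
move_arm --translation '[[-0.0015,0.001,0.004],[0,0,0.001],[0,0,0],[0,0,0]]' --rot '[[0,0,0],[0,0,0],[0,0,0],[0,0,0]]'

```text
time_s: 8.7
position: [0.4902, 0.1574, 0.0906]
tool_rot: [0.981, -0.196, 0.002, -0.001]
contact_force: [-0.9, -0.2, 11.9]
grip_width: 0.0155
grasp_force: 50.0
```

```bash
python3 st.py
```

```text
8.7 [0.4902 0.1574 0.0906] yaw [-2.2590e+01 -1.6000e-01 -1.7987e+02] F [-0.93 -0.2  11.88] M [ 0.    0.28 -0.02] w 0.015549467350213774 50.003233943134546 q6 2.047187267376446
```

Request:
move_arm --translation '[[0,0,0.002],[0,0,0],[0,0,0],[0,0,0],[0,0,0],[0,0,0],[0,0,0],[0,0,0]]' --rot '[[0,0,0],[0,0,-0.03],[0,0,-0.06],[0,0,-0.06],[0,0,-0.06],[0,0,-0.06],[0,0,-0.06],[0,0,0]]'

```text
time_s: 9.5
position: [0.4906, 0.1576, 0.09]
tool_rot: [0.999, 0.052, 0.002, -0.001]
contact_force: [0.3, 0.1, 12.4]
grip_width: 0.0154
grasp_force: 50.0
```

```bash
python3 st.py
```

```text
9.5 [0.4906 0.1576 0.09  ] yaw [   5.91   -0.26 -179.95] F [ 0.26  0.05 12.43] M [0.21 0.08 0.08] w 0.015359092429959247 50.002226661890745 q6 1.5495987991829463
```

Request:
move_arm --translation '[[0,0,0],[0,0,0],[0,0,0],[0,0,0],[0,0,0],[0,0,0],[0,0,0],[0,0,0]]' --rot '[[0,0,-0.06],[0,0,-0.06],[0,0,-0.06],[0,0,-0.06],[0,0,-0.06],[0,0,-0.06],[0,0,-0.06],[0,0,0]]'

```text
time_s: 10.3
position: [0.4906, 0.1576, 0.09]
tool_rot: [0.934, 0.358, 0.002, 0.0]
contact_force: [-0.1, 0.5, 12.2]
grip_width: 0.0154
grasp_force: 50.0
```

Request:
move_arm --translation '[[0,0,0],[0,0,0],[0,0,0],[0,0,0],[0,0,0],[0,0,0],[0,0,0]]' --rot '[[0,0,-0.06],[0,0,-0.06],[0,0,-0.06],[0,0,-0.06],[0,0,-0.06],[0,0,-0.04],[0,0,0]]'

```text
time_s: 11.0
position: [0.4902, 0.158, 0.0899]
tool_rot: [0.813, 0.582, 0.002, 0.0]
contact_force: [-1.8, 2.2, 13.7]
grip_width: 0.0159
grasp_force: 50.0
```

```bash
python3 st.py
```

```text
11.0 [0.4902 0.158  0.0899] yaw [ 7.1180e+01 -1.7000e-01  1.7985e+02] F [-1.78  2.23 13.72] M [0.45 0.4  0.03] w 0.01589946444256213 50.00328004360199 q6 0.4105099084457539
```

Request:
move_arm --translation '[[0,0,0],[0,0,0],[0,0,0],[0,0,0],[0,0,0]]' --rot '[[0,0,-0.06],[0,0,-0.06],[0,0,-0.04],[0,0,0],[0,0,0]]'

```text
time_s: 11.5
position: [0.4898, 0.1581, 0.0899]
tool_rot: [0.738, 0.675, 0.002, 0.0]
contact_force: [-3.6, 3.5, 14.2]
grip_width: 0.0153
grasp_force: 50.0
```

```bash
python3 st.py
```

```text
11.5 [0.4898 0.1581 0.0899] yaw [ 8.4850e+01 -1.3000e-01  1.7986e+02] F [-3.56  3.51 14.18] M [0.48 0.68 0.02] w 0.015267850627630725 50.00399351119995 q6 0.17207671238205385
```

Request:
move_arm --translation '[[0.0015,-0.0015,0],[0,0,0],[0,0,0],[0,0,0]]' --rot '[[0,0,-0.03],[0,0,-0.03],[0,0,-0.02],[0,0,0]]'

```text
time_s: 11.9
position: [0.4895, 0.1586, 0.0899]
tool_rot: [0.696, 0.718, 0.002, 0.0]
contact_force: [-2.8, 2.7, 14.0]
grip_width: 0.0158
grasp_force: 50.0
```

```bash
python3 st.py
```

```text
11.9 [0.4895 0.1586 0.0899] yaw [ 9.1760e+01 -1.0000e-01  1.7982e+02] F [-2.78  2.74 13.99] M [ 0.32  0.51 -0.1 ] w 0.01576505212111695 50.00346651300788 q6 0.052839693357352224
```

Request:
move_arm --translation '[[0,0,0],[0,0,0],[0,0,0],[0,0,0]]' --rot '[[0,0,-0.03],[0,0,-0.02],[0,0,0],[0,0,0]]'

```text
time_s: 12.3
position: [0.4894, 0.1586, 0.0899]
tool_rot: [0.669, 0.743, 0.002, 0.0]
contact_force: [-3.4, 3.1, 13.8]
grip_width: 0.0155
grasp_force: 50.0
```

```bash
python3 st.py
```

```text
12.3 [0.4894 0.1586 0.0899] yaw [ 9.6010e+01 -9.0000e-02  1.7983e+02] F [-3.42  3.12 13.78] M [ 0.42  0.62 -0.08] w 0.015491907487134192 50.003810841590166 q6 -0.021400014122279494
```

Request:
move_arm --translation '[[0,0,0],[0,0,0],[0,0,0]]' --rot '[[0,0,-0.03],[0,0,-0.02],[0,0,0]]'

```text
time_s: 12.6
position: [0.4893, 0.1586, 0.0899]
tool_rot: [0.64, 0.768, 0.002, 0.0]
contact_force: [-3.6, 1.8, 15.4]
grip_width: 0.0152
grasp_force: 50.0
```

```bash
python3 st.py
```

```text
12.6 [0.4893 0.1586 0.0899] yaw [ 1.0035e+02 -8.0000e-02  1.7984e+02] F [-3.64  1.84 15.37] M [ 0.31  0.68 -0.08] w 0.015161824550098834 50.00365387648344 q6 -0.09705999935798794
```

Request:
move_arm --translation '[[0,0,0],[0,0,0],[0,0,0]]' --rot '[[0,0,-0.03],[0,0,-0.02],[0,0,0]]'

```text
time_s: 12.9
position: [0.4887, 0.1584, 0.0898]
tool_rot: [0.611, 0.791, 0.001, 0.0]
contact_force: [-6.3, 1.7, 15.3]
grip_width: 0.0157
grasp_force: 50.0
```

```bash
python3 st.py
```

```text
12.9 [0.4887 0.1584 0.0898] yaw [ 1.0464e+02 -6.0000e-02  1.7992e+02] F [-6.32  1.66 15.31] M [ 0.04  1.07 -0.24] w 0.015663243142885936 50.004422441124916 q6 -0.17184990880570675
```

The turn is now 127°. The moment and side force jump there, so this is the end wall. I'm easing back and letting it up.

Request:
move_arm --translation '[[0,0,0],[0,0,0],[0,0,0],[0,0,-0.008],[0,0,-0.008],[0,0,-0.006],[0,0,0],[0,0,0]]' --rot '[[0,0,0.03],[0,0,0.035],[0,0,0],[0,0,0],[0,0,0],[0,0,0],[0,0,0],[0,0,0]]'

```text
time_s: 13.7
position: [0.4891, 0.1581, 0.0977]
tool_rot: [0.649, 0.761, 0.001, 0.0]
contact_force: [-0.4, 1.1, 6.6]
grip_width: 0.0156
grasp_force: 50.0
```

```bash
python3 st.py
```

```text
13.7 [0.4891 0.1581 0.0977] yaw [ 9.902e+01 -4.000e-02  1.799e+02] F [-0.45  1.05  6.63] M [0.08 0.11 0.05] w 0.015580228925923924 50.001865066587925 q6 -0.07393944080743893
```

Request:
move_arm --translation '[[0,0,-0.004],[0,0,-0.004],[0,0,-0.004],[0,0,0]]' --rot '[[0,0,0],[0,0,0],[0,0,0],[0,0,0]]'

```text
time_s: 14.1
position: [0.4883, 0.1576, 0.1017]
tool_rot: [0.649, 0.761, -0.0, -0.0]
contact_force: [-0.1, -0.0, -1.4]
grip_width: 0.0158
grasp_force: 50.0
```

```bash
python3 st.py
```

```text
14.1 [0.4883 0.1576 0.1017] yaw [  99.03    0.   -179.95] F [-0.09 -0.03 -1.43] M [-0.06 -0.09  0.02] w 0.01580262370037602 49.999754056334496 q6 -0.07385399228711856
```

Request:
move_arm --translation '[[0,0,-0.01],[0,0,-0.02],[0,0,-0.02],[0,0,0]]' --rot '[[0,0,0],[0,0,0],[0,0,0],[0,0,0]]'

```text
time_s: 14.5
position: [0.4892, 0.1577, 0.1234]
tool_rot: [0.649, 0.761, 0.001, 0.001]
contact_force: [-0.0, 0.1, -0.9]
grip_width: 0.0156
grasp_force: 50.0
```

```bash
python3 st.py
```

```text
14.5 [0.4892 0.1577 0.1234] yaw [9.9020e+01 1.0000e-02 1.7986e+02] F [-0.03  0.11 -0.89] M [-0.07 -0.07  0.01] w 0.015640190353823035 49.99976486898959 q6 -0.07386742274118224
```

Request:
move_arm --translation '[[0,0,-0.05],[0,0,-0.07],[0,0,-0.07],[0,0,-0.07],[0,0,0],[0,0,0]]' --rot '[[0,0,0],[0,0,0],[0,0,0],[0,0,0],[0,0,0],[0,0,0]]'

```text
time_s: 15.1
position: [0.4885, 0.1576, 0.2257]
tool_rot: [0.649, 0.761, -0.0, 0.0]
contact_force: [-0.1, 0.0, -0.4]
grip_width: 0.0153
grasp_force: 50.0
```

```bash
python3 st.py; python3 - <<'E'
from h import *
p,T,s=look('side');a=cv2.resize(p['color'][130:350,220:440],(440,440),interpolation=3)
p,T,s=look('scene');b=cv2.resize(p['color'][60:240,250:400],(367,440),interpolation=3)
cv2.imwrite('pics/s4.png',np.hstack([a,b])[:, :800])
for c in outline_of(p,'tray'):
    P=world(p,T,c['region'])
    if np.median(P[:,1])>-.3: print(c['confidence'],cv2.minAreaRect(P[:,:2].astype(np.float32)*1000),np.median(P[:,2]))
E
```

```text
15.1 [0.4885 0.1576 0.2257] yaw [ 99.03   0.   180.  ] F [-0.11  0.04 -0.37] M [-0.03 -0.11  0.  ] w 0.015349975160643568 49.99974237754941 q6 -0.07389057043385035
0.68 ((485.2868347167969, -161.12411499023438), (141.5568389892578, 195.42115783691406), 70.31156921386719) 0.004358637540672894
0.22 ((447.5131530761719, 168.86489868164062), (124.40293884277344, 212.59886169433594), 69.55213928222656) 0.03834064953369409
```

View pics/s4.png

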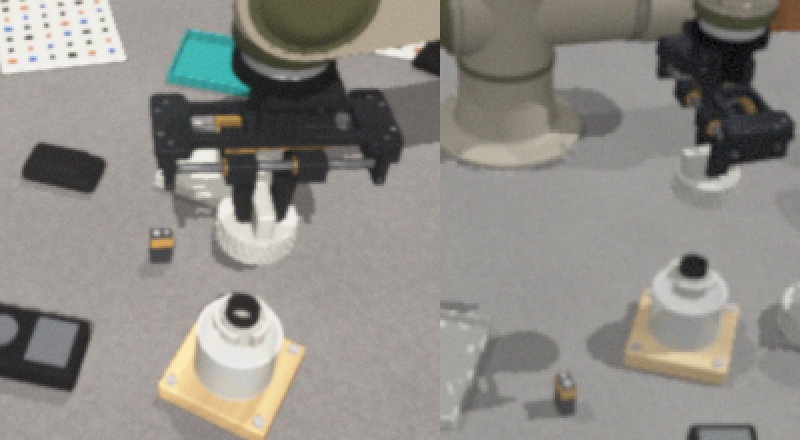

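The cap is off and upright in the fingers, and the bare neck shows. Nothing else has moved. I'm carrying it to the white tray.

Request:
move_arm --translation '[[-0.06,-0.0085,0],[-0.1,-0.014,0],[-0.11,-0.0155,0],[-0.11,-0.0155,0],[-0.11,-0.0155,0],[-0.11,-0.0155,0],[-0.1,-0.014,0],[-0.08,-0.0115,0]]' --rot '[[0,0,0],[0,0,0],[0,0,0],[0,0,0],[0,0,0],[0,0,0],[0,0,0],[0,0,0]]'

```text
time_s: 16.05
position: [0.4935, -0.1595, 0.225]
tool_rot: [0.65, 0.76, -0.0, -0.001]
contact_force: [0.3, -0.4, 0.2]
grip_width: 0.0154
grasp_force: 50.0
```

Request:
move_arm --translation '[[0,0,0],[0,0,0.08],[0,0,0.1],[0,0,0.1],[0,0,0.08],[0,0,0.06],[0,0,0],[0,0,0]]' --rot '[[0,0,0],[0,0,0],[0,0,0],[0,0,0],[0,0,0],[0,0,0],[0,0,0],[0,0,0]]'

```text
time_s: 16.85
position: [0.4942, -0.1568, 0.0584]
tool_rot: [0.649, 0.761, 0.0, -0.0]
contact_force: [0.4, -0.7, -0.7]
grip_width: 0.0157
grasp_force: 50.0
```

```bash
python3 st.py; python3 - <<'E'
from h import *
p,T,s=look('side');a=cv2.resize(p['color'][80:300,240:460],(440,440),interpolation=3)
p,T,s=look('scene');b=cv2.resize(p['color'][110:270,170:300],(357,440),interpolation=3)
cv2.imwrite('pics/s5.png',np.hstack([a,b])[:, :800])
P=world(p,T,np.ones((420,560),bool));c=P[(np.hypot(P[:,0]-s['position'][0],P[:,1]-s['position'][1])<.045)&(P[:,2]<.12)&(P[:,2]>.022)]
print('low pts above wall',np.percentile(c[:,2],[0,1,5]))
E
```

```text
16.85 [ 0.4942 -0.1568  0.0584] yaw [ 9.9060e+01 -2.0000e-02 -1.7999e+02] F [ 0.39 -0.73 -0.69] M [-0.05 -0.12  0.01] w 0.01568580050511904 49.99976707622409 q6 -0.691691755191655
low pts above wall [0.05832441 0.06077684 0.06370624]
```

View pics/s5.png

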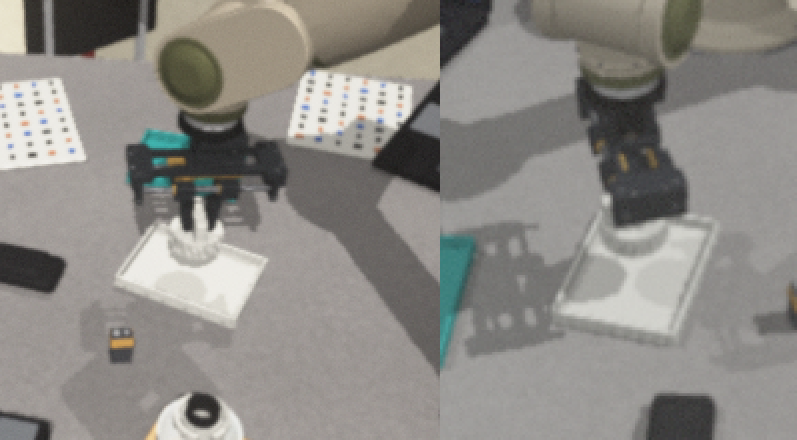

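The cap is held upright above the white tray, near its centre, with its lower edge about 56 mm over the floor. I'm lowering it in small steps.

Request:
move_arm --translation '[[0,0,0.05],[0,0,0.05],[0,0,0.02],[0,0,0.006],[0,0,0],[0,0,0]]' --rot '[[0,0,0],[0,0,0],[0,0,0],[0,0,0],[0,0,0],[0,0,0]]'

```text
time_s: 17.55
position: [0.4946, -0.1577, 0.0086]
tool_rot: [0.649, 0.761, 0.0, 0.001]
contact_force: [-0.2, -0.6, -0.5]
grip_width: 0.0154
grasp_force: 50.0
```

```bash
python3 st.py
```

```text
17.55 [ 0.4946 -0.1577  0.0086] yaw [9.9030e+01 6.0000e-02 1.7992e+02] F [-0.16 -0.57 -0.51] M [-0.02 -0.08 -0.01] w 0.015392531151567298 49.999675853177905 q6 -0.692078092093626
```

Request:
move_arm --translation '[[0,0,0.003],[0,0,0.003],[0,0,0]]' --rot '[[0,0,0],[0,0,0],[0,0,0]]'

```text
time_s: 17.85
position: [0.4941, -0.1574, 0.0052]
tool_rot: [0.649, 0.761, -0.0, 0.0]
contact_force: [0.1, 0.4, -1.3]
grip_width: 0.0153
grasp_force: 50.0
```

```bash
python3 st.py
```

```text
17.85 [ 0.4941 -0.1574  0.0052] yaw [  99.03    0.   -180.  ] F [ 0.07  0.39 -1.32] M [-0.11 -0.1   0.02] w 0.015339889338181065 49.9997260607779 q6 -0.6920972535154613
```

Request:
move_arm --translation '[[0,0,0.003],[0,0,0.003],[0,0,0],[0,0,0]]' --rot '[[0,0,0],[0,0,0],[0,0,0],[0,0,0]]'

```text
time_s: 18.25
position: [0.4941, -0.1574, 0.0028]
tool_rot: [0.649, 0.761, -0.0, -0.0]
contact_force: [0.8, 0.5, -0.0]
grip_width: 0.0152
grasp_force: 50.0
```

```bash
python3 st.py
```

```text
18.25 [ 0.4941 -0.1574  0.0028] yaw [  99.03   -0.   -180.  ] F [ 0.78  0.53 -0.01] M [-0.06 -0.1  -0.02] w 0.015163209714606427 49.99977073632181 q6 -0.6920860814371235
```

Request:
move_arm --translation '[[0,0,0.002],[0,0,0.002],[0,0,0],[0,0,0]]' --rot '[[0,0,0],[0,0,0],[0,0,0],[0,0,0]]'

```text
time_s: 18.65
position: [0.4943, -0.1574, 0.0019]
tool_rot: [0.649, 0.761, 0.0, 0.0]
contact_force: [-1.0, 1.3, 7.0]
grip_width: 0.0155
grasp_force: 50.0
```

```bash
python3 st.py
```

```text
18.65 [ 0.4943 -0.1574  0.0019] yaw [9.9030e+01 2.0000e-02 1.7998e+02] F [-1.02  1.32  7.01] M [0.21 0.29 0.05] w 0.015529147172886424 50.00197922810912 q6 -0.6920467101994346
```

The cap touches the tray floor at 7 N. I'm releasing it and rising.

Request:
move_arm --translation '[[0,0,-0.001],[0,0,0],[0,0,0],[0,0,0],[0,0,0],[0,0,0],[0,0,0]]' --rot '[[0,0,0],[0,0,0],[0,0,0],[0,0,0],[0,0,0],[0,0,0],[0,0,0]]' --fingers 45

```text
time_s: 19.35
position: [0.4941, -0.1573, 0.0016]
tool_rot: [0.649, 0.761, 0.0, -0.0]
contact_force: [0.5, 0.5, 0.4]
grip_width: 0.0451
grasp_force: 0.0
```

Request:
move_arm --translation '[[0,0,-0.03],[0,0,-0.05],[0,0,-0.1],[0,0,-0.12],[0,0,-0.12],[0,0,-0.1],[0,0,0],[0,0,0]]' --rot '[[0,0,0],[0,0,0],[0,0,0],[0,0,0],[0,0,0],[0,0,0],[0,0,0],[0,0,0]]'

```text
time_s: 20.15
position: [0.494, -0.1573, 0.2104]
tool_rot: [0.649, 0.761, 0.0, 0.001]
contact_force: [-0.7, -0.1, -1.2]
grip_width: 0.0451
grasp_force: 0.0
```

```bash
python3 st.py; python3 - <<'E'
from h import *
p,T,s=look('wrist');cv2.imwrite('pics/w6.png',p['color'])
P=world(p,T,np.ones((420,560),bool));d=np.hypot(P[:,0]-.494,P[:,1]+.158)
for lo,hi in [(.05,.07),(.026,.034)]:
    W=P[(d<.05)&(P[:,2]>lo)&(P[:,2]<hi)];print(len(W),W.mean(0).round(4),np.ptp(W[:,2]),cv2.minAreaRect(W[:,:2].astype(np.float32)*1000))
for c in outline_of(p,'tray'):
    Q=world(p,T,c['region']);print(c['confidence'],cv2.minAreaRect(Q[:,:2].astype(np.float32)*1000))
E
```

```text
20.15 [ 0.494  -0.1573  0.2104] yaw [9.9030e+01 6.0000e-02 1.7993e+02] F [-0.67 -0.06 -1.18] M [-0.03 -0.04  0.02] w 0.04507621477248016 0.0 q6 -0.6920770483681072
732 [ 0.4955 -0.1568  0.0577] 0.00899259876225722 ((495.861572265625, -157.79347229003906), (14.887804985046387, 59.373653411865234), 8.652739524841309)
1785 [ 0.4955 -0.156   0.03  ] 0.007375977709081161 ((495.71466064453125, -157.14085388183594), (68.96697998046875, 66.07048797607422), 8.640085220336914)
0.86 ((522.1505737304688, -336.8199462890625), (312.1216125488281, 161.2058868408203), 78.56633758544922)
0.56 ((494.8346252441406, -160.00164794921875), (137.87648010253906, 179.5752410888672), 68.40689086914062)
0.29 ((495.7193908691406, -161.06857299804688), (75.54517364501953, 70.54016876220703), 71.66111755371094)
```

View pics/w6.png

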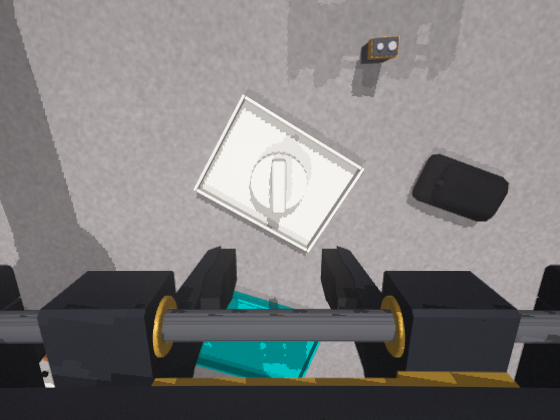

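The cap stands flat in the white tray at px (278,185), with its flat top at 0.030 m and the wing up at 0.058 m. It is within 5 mm of the tray's centre and let go, so I'm handing in.

```bash
python3 -c "
from station import *
print(hand_in())"
```

```text
the job is handed in; nothing more can be done
None
```

I opened the jar and set the cap down flat, wing up, about 5 mm from the white tray's centre, then let go. I handed the job in at about 20 s, and no verdict came back.

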